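Refit the hob knob on its D-shaft and keep it pressed in

TASK

One control knob of the gas hob was taken off for cleaning and lies on the worktop. Pick it up, turn it so that the flat in its socket matches the flat of the bare D-shaft in the hob's row of controls, push it fully home on that shaft, then press knob and shaft all the way down against the valve spring as one does to keep a flame lit. Finish while still gripping the knob and pressing it down; do not let go, and leave the other things on the worktop where they stand.

Things in the scene. Friction and masses are not known exactly. Their poses are not given: they have to be found in the camera images.
- knob_mid (a point): Loose black hob knob, 34 mm tall, about 60 g, upright on the worktop right of the hob. Point on its axis 17 mm above its underside; z up, x to its pointer nose. Round skirt 42 mm across, 8 mm high; above it a grip bar along x, 38 long, 20 wide, flat sides facing +-y, up to the top; at +x a nose 9 wide, 24 high, to 28 mm from the axis. White line on top from axis to nose.
- knob_mouth (a point): Centre of the loose knob's underside: same axes as knob_mid, 17 mm below it. Here opens its D-shaped socket, 14 mm across, 22 mm deep, whose flat is 3.5 mm from the axis on the nose side (+x).
- shaft_tip (a point): Top centre of the one bare upright D-shaft, 12 mm round with a flat 2.5 mm from the axis, chamfered; x points out of the flat, z up. It does not turn. Unpressed it is 38 mm above the worktop, 30 above the hob plate. A fully home knob's underside is 22 mm below it. Round its foot a black 34 mm collar; its 5 mm wide tongue, to 35 mm from the axis, marks the flat's side, where the nose must point.
- shaft (a joint): Downward travel of the D-shaft against its valve spring, m: 0 released, 0.006 hard stop. The spring pushes back with 5 N at the start and 11 N at the stop. With the knob fully home and pressed to the stop the knob's underside is 2 mm above the hob plate.
- hob: Fixed steel gas hob 510 x 580 mm, its plate 8 mm above the worktop. Origin at worktop level, middle of its row of four controls 75 mm apart (three with knobs, one bare shaft); x along the row, away from the robot, y across the hob: the plate reaches from y -60 to +520 mm. Black pan supports 48 mm above the worktop begin at y +72 mm. A saucepan, 85 mm tall, stands fast on its far left burner.
- fitted1: A fixed fitted knob of the same shape as the loose one, on a control; origin on its axis on the hob plate. Its top is 42 mm above the plate.
- fitted2: Another fixed fitted knob, as fitted1.
- fitted3: Another fixed fitted knob, as fitted1.
- mug: White mug, 80 mm across, 95 mm tall, bystander; origin at underside centre.
- mill: Dark wooden pepper mill, 54 mm across, 170 mm tall, bystander; origin at underside centre.
- jar: Brown glass spice jar, 56 mm across, 100 mm tall, bystander; origin at underside centre.
- timer: Round white kitchen timer, 64 mm across, 38 mm tall, without a nose, bystander; origin at underside centre.
- brush: Wooden-handled brush 240 mm long lying on the worktop between robot and knob, bystander.

How it is judged:
On the way, in this order (a step that is already met when the one before it is completed fails the run):
1. the knob is lifted clear of the worktop in the gripper (height (world z) of knob_mouth above 0.045 m and contact force between the fingers and knob above 2 N), for 0.2 s.
2. the knob is fully home on the D-shaft, flat to flat (z of knob_mouth in the frame of shaft_tip below -0.019 m and horizontal distance between knob_mouth and shaft_tip below 0.004 m and angle between the x axis of knob_mouth and the x axis of shaft_tip, either way round below 0.3 rad), for 0.2 s.
At the end, for the whole second after the job is handed in: Through the last second: knob gripped (over 3 N), at rest, at least 19 of 22 mm onto the D-shaft, within 4 mm of its axis, flats matched within 0.3 rad, upright within 0.2 rad, shaft pressed down more than 4.5 of 6 mm. No bystander moved over 30 mm (all of step 2 and angle between knob_mouth's own z axis and vertical below 0.2 rad and value of joint shaft above 0.0045 m and contact force between the fingers and knob above 3 N and linear speed of knob below 0.02 m/s); the arm keeps its last pose, push and grip.
It fails at once if another thing on the worktop is moved more than 30 mm (distance of any of mug, mill, jar, timer, brush from where it was at the start of the episode above 0.03 m).
It also fails if it takes over 45 s, if anything falls off the work surface, if the arm or the gripper's body presses on something with over 40 N, if the wrist force passes 120 N, or if a joint passes its speed limit or range.

ROBOT

A 7-joint arm with a two-finger parallel gripper is mounted at the origin on the work surface. World frame = base frame: x ahead of the robot, y to its left, z up, the work surface at z = 0. Lengths are in m, angles in rad, forces in N, time in s.
With the tool pointing down it reaches from about 0.425 to 0.975 m from the base axis. Payload 16.7 kg.
Tool frame: the origin (TCP) lies between the finger pads; the fingertips stand 14 mm ahead of it and the grasp point (between the pads) lies 5 mm behind it; x points along the fingers, y is the direction in which the jaws open and shut, and the axes are right-handed (so a half turn about x gives the same grasp; the last joint's range is limited). The gripper opens to 85 mm and grips with 20 to 120 N. Pads are 22 mm wide; open, the fingers measure 114 mm over their backs; the gripper's body (76 mm by 85 mm) begins 54 mm behind the grasp point. The pads swing forward as they close: fully open they stand 13 mm farther back than shut.
Start: joints at [1.099, 0.426, 0.074, 1.606, -0.034, 1.111, -0.067], TCP at [0.214, -0.64, 0.245] pointing down, gripper open.
Joint ranges: [-2.85, 2.85], [-0.5, 2.14], [-1.23, 1.37], [0.21, 2.46], [-1.02, 4.16], [0.16, 2.05], [-2.73, 2.73]. Speed limits (rad/s): [1.89, 1.89, 2.39, 2.39, 3.01, 3.01, 3.01].

INTERFACE

Orientations are given as a unit quaternion [x, y, z, w].
In Python, from rig import robot gives the robot as it stands.
- The arm moves only by the shell command python3 -m pendant 'ROWS'. ROWS is text: rows parted by semicolons, each of 7 numbers parted by spaces: the turn, a rotation vector about the tool's x, y, z in units of 5 degrees (1.0 is 5 degrees), then the shift along the tool's x, y, z in units of 40 mm (1.0 is 40 mm), then the opening, from -1 (shut) to 1 (fully open). In form: rx ry rz tx ty tz fingers; .... A call has 1 to 8 rows; each row shifts and turns the commanded pose from where the row before left it, along the tool's axes as they then stand; what a row does not reach is not made up. A row lasts 1/10 s, in which the tool goes at most 50 mm and 8.59 degrees, less where a joint would pass 70% of its speed; a pose out of reach is approached as far as the arm can. A call with a number of a shift or a turn outside -1 to 1 is refused whole. A call with a gripper value outside its range is refused whole. The fingers move at their own pace and stop on an object; the grip force is fixed at half the most. Time passes only in rows, so rows that do not move let the fingers close. It gives the time, the measured TCP pose, the force and the opening at its end, in the units of the state.
- robot.observe(): the state, without advancing time (a new reading comes with each control period).
- robot.camera(name): name is "scene" or "side" or "wrist"; returns the picture (420x560x3 uint8, red, green, blue); there is no depth.
- robot.calibration(name): a dict with "fx", "fy", "cx", "cy" (pixels), "k1" (the pictures are not rectified: a ray, as slopes to the right and down, at radius r is drawn at 1 + k1 r^2 times it, then the intrinsics apply), "xyz" and "rotation" of the camera in the world; the wrist camera has in their place "tool_from_camera" (4x4, takes a point from camera to tool coordinates, whose origin is the TCP and whose axes are the tool frame's). Camera axes: x right, y down, z forward; pixel columns grow to the right and rows downward; lengths in m; the calibration is good to about 2 mm. A picture is of the moment at which its call begins: read the wrist's pose just before it. calibration takes no time and is no camera call.
- robot.close_job(): hands the job in, once; it reports no verdict.
Trained networks look in the newest picture that a camera, given by its name, has taken for a name from the list of things; names that differ only in an ending like _2 or _b are one class to them, and where a whole thing is asked for, a point or a joint stands for the part that bears it (a point fixed in the world has none). Each returns a list of dicts, best first, with "confidence" (0 to 1); they miss things now and then, are a little off and sometimes report something else, mostly with a low value. They report only what shows in the picture. A call takes as long as a camera call.
- robot.recognise(camera, thing): "extent" ([left, top, width, height] as shares, 0 to 1, of the picture: columns of its width, rows of its height, round what is visible of it).
The state is a dict: "clock": time; "qpos": joint angles; "joint_vel": joint speeds; "tau": joint torques, N m; "eef_pos": TCP position; "eef_rot": TCP orientation; "contact_force": force on the tool from outside, world axes, zero at the start; "ft_torque": the same for the moment, N m; "opening": finger opening in m.
Only numpy, scipy, OpenCV 4.12 (cv2) and the standard library are available. Lean on these libraries where they do the work, as an engineer would, in place of code of your own. Each camera call takes 0.05 s, during which the arm holds its last target.

## Working session

There is one attempt and no reset: what is moved stays moved. The work goes in short steps, Python scripts to look and compute and a shell command to move; the robot and the scene stay as the last step left them, time stands still between calls to the robot, and variables do not carry over. Pictures are saved under pics/ and viewed, and the job is handed in when it is done.

```bash
ls; mkdir -p pics
python3 - <<'E'
from rig import robot
import cv2, numpy as np
np.set_printoptions(precision=4,suppress=True)
s=robot.observe(); print(s)
for c in ["scene","side","wrist"]:
    im=robot.camera(c); cv2.imwrite(f"pics/{c}0.png",im[:,:,::-1]); print(c,robot.calibration(c))
for c,t in [("scene","knob_mid"),("wrist","knob_mid"),("side","knob_mid"),("scene","shaft"),("side","shaft")]:
    print(c,t,robot.recognise(c,t))
print(robot.observe()["clock"])
E
```

```text
pics
{'clock': 0.0, 'qpos': array([ 1.0985,  0.4267,  0.0738,  1.6066, -0.0341,  1.1108, -0.0671]), 'joint_vel': array([ 0.0006,  0.0011,  0.0016,  0.0001, -0.0002,  0.0003,  0.0006]), 'tau': array([  0.0012, -94.9797,   3.7614, -46.3515,   0.0192,   0.0101,
         0.    ]), 'eef_pos': array([ 0.214 , -0.6398,  0.2446]), 'eef_rot': array([-0.6978, -0.1141,  0.698 , -0.1132]), 'contact_force': array([0.4609, 0.5117, 0.373 ]), 'ft_torque': array([ 0.0328, -0.0231,  0.004 ]), 'opening': 0.08536433279372757}
scene {'fx': 468.57775448285884, 'fy': 468.57775448285884, 'cx': 283.7026396923795, 'cy': 209.68299753370087, 'k1': -0.039932391314729664, 'xyz': array([0.887 , 0.3204, 0.7416]), 'rotation': array([ 0.2794,  0.8886, -0.3487, -0.1037])}
side {'fx': 528.9068927819575, 'fy': 528.9068927819575, 'cx': 277.87667111887265, 'cy': 217.0465456966611, 'k1': -0.13332737756714108, 'xyz': array([0.2517, 0.5769, 0.7868]), 'rotation': array([-0.1517,  0.898 , -0.4074,  0.0677])}
wrist {'fx': 357.7815391402061, 'fy': 357.7815391402061, 'cx': 281.96367207560417, 'cy': 207.8836790566016, 'k1': -0.005657483434114162, 'tool_from_camera': array([[-0.0006, -0.2751,  0.9614, -0.128 ],
       [ 1.    ,  0.0004,  0.0007, -0.001 ],
       [-0.0006,  0.9614,  0.2751, -0.0707],
       [ 0.    ,  0.    ,  0.    ,  1.    ]])}
scene knob_mid [{'extent': [0.4873, 0.4071, 0.04, 0.0469], 'confidence': 0.91}]
wrist knob_mid []
side knob_mid [{'extent': [0.6004, 0.5076, 0.0739, 0.1836], 'confidence': 0.54}]
scene shaft [{'extent': [0.4036, 0.5843, 0.5936, 0.4055], 'confidence': 0.64}, {'extent': [0.7327, 0.696, 0.0121, 0.0243], 'confidence': 0.6}]
side shaft []
0.4
```

View pics/scene0.png

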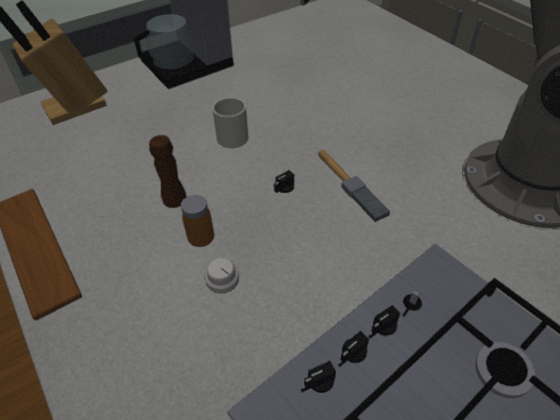

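View pics/side0.png

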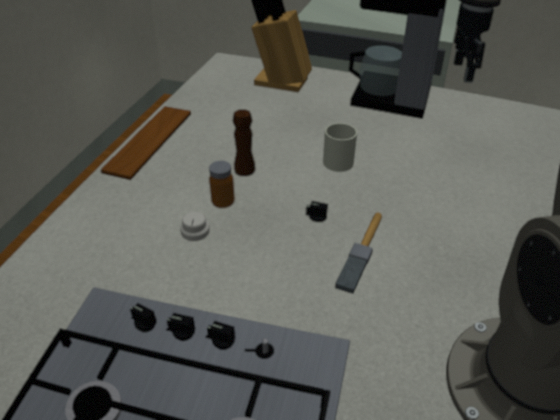

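View pics/wrist0.png

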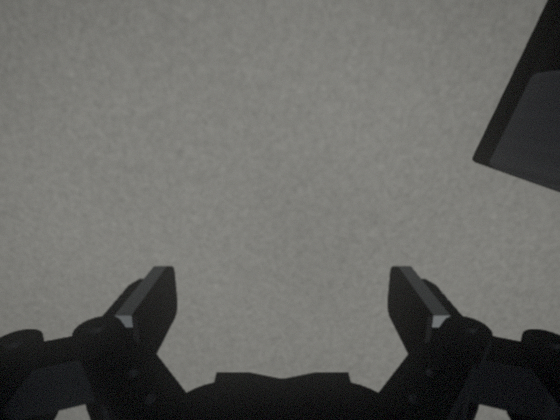

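The scene view shows the loose knob at about (285,182) and the bare shaft at (413,300), the control nearest the robot. The side view has the knob at (317,211) and the shaft at (264,348). The mill, jar, mug and timer stand beyond the knob, and the brush lies between it and the robot. I'll triangulate next.

```bash
cat > h.py <<'E'
import numpy as np, cv2
from scipy.spatial.transform import Rotation as R
np.set_printoptions(precision=4,suppress=True)
def K(c): return np.array([[c['fx'],0,c['cx']],[0,c['fy'],c['cy']],[0,0,1.]]),np.array([c['k1'],0,0,0.])
def ext(c,s=None):
    if 'xyz' in c: return R.from_quat(c['rotation']).as_matrix(),np.array(c['xyz'])
    T=c['tool_from_camera']; A=R.from_quat(s['eef_rot']).as_matrix()
    return A@T[:3,:3], A@T[:3,3]+s['eef_pos']
def ray(c,uv,s=None):
    k,d=K(c); p=cv2.undistortPoints(np.array([[uv]],float),k,d)[0,0]
    Rm,t=ext(c,s); v=Rm@np.array([p[0],p[1],1]); return t,v/np.linalg.norm(v)
def atz(c,uv,z,s=None):
    t,v=ray(c,uv,s); return t+v*(z-t[2])/v[2]
def tri(*rays):
    A=np.zeros((3,3));b=np.zeros(3)
    for t,v in rays:
        P=np.eye(3)-np.outer(v,v);A+=P;b+=P@t
    x=np.linalg.solve(A,b); return x,[np.linalg.norm((np.eye(3)-np.outer(v,v))@(x-t)) for t,v in rays]
def proj(c,X,s=None):
    Rm,t=ext(c,s);k,d=K(c)
    return cv2.projectPoints(np.atleast_2d(X).astype(float),cv2.Rodrigues(Rm.T)[0],-Rm.T@t,k,d)[0][:,0]
E
python3 - <<'E'
from h import *
from rig import robot
sc,sd=robot.calibration("scene"),robot.calibration("side")
print("rotmat check",ext(sc)[0][:,2])
for n,a,b,z in [("knob",(285,182),(317,211),.017),("shaft",(413,299),(264,348),.03),("mug",(231,143),(340,164),0),("mill",(174,200),(245,170),0),("jar",(200,240),(222,202),0),("timer",(221,280),(194,230),0),("brushnear",(378,215),(346,285),0),("brushfar",(322,153),(377,217),0),("pot",(480,365),(95,400),0.03)]:
    print(n,tri(ray(sc,a),ray(sd,b)),atz(sc,a,z),atz(sd,b,z))
s=robot.observe(); print(R.from_quat(s['eef_rot']).as_matrix())
a=cv2.imread("pics/scene0.png");b=cv2.imread("pics/side0.png")
f=lambda im,x,y:cv2.resize(im[y-25:y+25,x-35:x+35],None,fx=5.6,fy=5.6,interpolation=2)
cv2.imwrite("pics/z0.png",np.vstack([np.hstack([f(a,285,182),f(a,413,300)]),np.hstack([f(b,317,211),f(b,264,348)])]))
E
```

```text
rotmat check [-0.3792 -0.5618 -0.7353]
knob (array([ 0.4625, -0.3019,  0.0164]), [np.float64(0.0007703507223730444), np.float64(0.0007703507223731379)]) [ 0.4633 -0.3004  0.017 ] [ 0.4623 -0.3024  0.017 ]
shaft (array([0.4481, 0.0792, 0.017 ]), [np.float64(0.00016402418424336387), np.float64(0.00016402418424338322)]) [0.4559 0.0834 0.03  ] [0.4448 0.0878 0.03  ]
mug (array([ 0.4678, -0.54  , -0.0217]), [np.float64(0.005865029186226405), np.float64(0.005865029186226477)]) [ 0.4833 -0.5072  0.    ] [ 0.462  -0.5196  0.    ]
mill (array([ 0.6837, -0.4171, -0.0044]), [np.float64(0.00215248526710955), np.float64(0.0021524852671093698)]) [ 0.6858 -0.4098 -0.    ] [ 0.6816 -0.4149  0.    ]
jar (array([ 0.689, -0.284, -0.007]), [np.float64(0.0023174551297654683), np.float64(0.002317455129765468)]) [ 0.6918 -0.2755  0.    ] [ 0.6854 -0.2797  0.    ]
timer (array([ 0.7043, -0.1673,  0.0008]), [np.float64(0.001879339563501866), np.float64(0.0018793395635018418)]) [ 0.7049 -0.1657  0.    ] [ 0.7049 -0.1705  0.    ]
brushnear (array([ 0.3506, -0.118 ,  0.0037]), [np.float64(0.002178235213877036), np.float64(0.0021782352138770755)]) [ 0.3494 -0.1178  0.    ] [ 0.3506 -0.1241  0.    ]
brushfar (array([ 0.3311, -0.3359,  0.0103]), [np.float64(0.0008168898790154823), np.float64(0.0008168898790156805)]) [ 0.3226 -0.3462  0.    ] [ 0.3322 -0.3467  0.    ]
pot (array([0.5712, 0.2947, 0.1929]), [np.float64(0.043156674755684944), np.float64(0.04315667475568509)]) [0.4562 0.2327 0.03  ] [0.6637 0.2746 0.03  ]
[[-0.      0.3172 -0.9484]
 [ 0.0002 -0.9484 -0.3172]
 [-1.     -0.0002 -0.    ]]
```

View pics/z0.png

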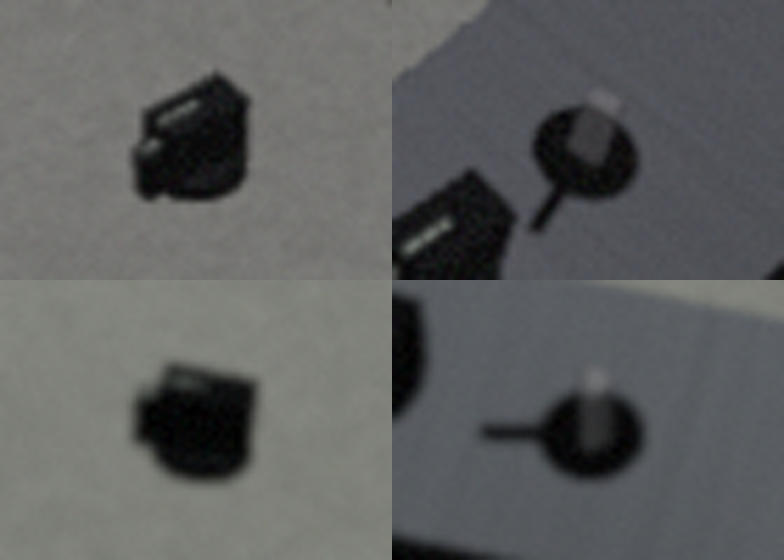

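Run:
```python
from h import *
from rig import robot
sc,sd=robot.calibration("scene"),robot.calibration("side")
for n,a,b,z in [("tip",(415.7,292),(265.2,340.3),.038),("collar",(412.5,302.1),(264.4,351),.01),("tongue",(403.5,316.1),(245,350.1),.01),("line axis",(285.7,175.4),(320.4,205.3),.034),("line nose",(278.6,179.3),(313.8,203.9),.034)]:
    print(n,tri(ray(sc,a),ray(sd,b))[0],atz(sc,a,z),atz(sd,b,z))
```

```text
tip [0.4463 0.0781 0.0381] [0.4466 0.0786 0.038 ] [0.4463 0.0775 0.038 ]
collar [0.4477 0.0798 0.008 ] [0.4491 0.0809 0.01  ] [0.4471 0.0806 0.01  ]
tongue [0.4805 0.0901 0.0078] [0.4824 0.0921 0.01  ] [0.4796 0.09   0.01  ]
line axis [ 0.4569 -0.3071  0.03  ] [ 0.4601 -0.3021  0.034 ] [ 0.4558 -0.3042  0.034 ]
line nose [ 0.4736 -0.3111  0.0254] [ 0.4798 -0.3009  0.034 ] [ 0.471 -0.304  0.034]
```

```bash
python3 -m pendant '0 0 0 0 -0.6 -0.8 1;0 0 0 0 -0.6 -0.8 1;0 0 0 0 -0.6 -0.8 1;0 0 0 0 -0.6 -0.8 1;0 0 0 0 -0.6 -0.8 1;0 0 0 0 -0.6 -0.8 1;0 0 0 0 -0.6 -0.8 1;0 0 0 0 -0.6 -0.8 1'
```

```text
clock: 1.2
eef_pos: [0.3967, -0.3754, 0.2455]
eef_rot: [0.698, 0.113, -0.698, 0.114]
contact_force: [1.6, -0.6, -0.6]
opening: 0.0857
```

```bash
python3 -m pendant '1 0 0 0 -0.6 -0.8 1;1 0 0 0.5 -0.5 -0.8 1;1 0 0 0.8 0 -0.4 1;0.7 0 0 0.8 0 0 1;0 0 0 0 0 0 1'
```

```text
clock: 1.7
eef_pos: [0.4595, -0.3131, 0.1579]
eef_rot: [-0.705, -0.001, 0.709, 0.001]
contact_force: [-0.7, 0.1, -0.0]
opening: 0.0853
```

Run:
```python
from h import *
from rig import robot
s=robot.observe(); im=robot.camera("wrist"); cv2.imwrite("pics/w1.png",im[:,:,::-1])
print(s['eef_pos'],s['qpos'],R.from_quat(s['eef_rot']).as_matrix())
r=robot.recognise("wrist","knob_mid");print(r)
c=robot.calibration("wrist")
# prediction
print(proj(c,[[.459,-.303,.034],[.487,-.303,.024]],s))
```

```text
[ 0.4595 -0.3131  0.1579] [ 0.5448  0.3365 -0.0754  1.949   0.0324  0.8632 -1.1184] [[-0.0052 -0.0001 -1.    ]
 [ 0.003  -1.      0.    ]
 [-1.     -0.003   0.0052]]
[{'extent': [0.4409, 0.3698, 0.0923, 0.1624], 'confidence': 0.58}]
[[269.9976 205.4477]
 [270.1393 165.1348]]
```

View pics/w1.png

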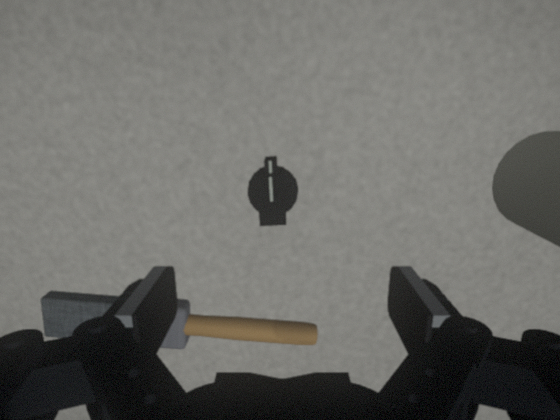

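Run:
```python
import cv2
a=cv2.imread("pics/w1.png")[145:235,225:325]
cv2.imwrite("pics/w1z.png",cv2.convertScaleAbs(cv2.resize(a,None,fx=6,fy=6,interpolation=2),alpha=1.6))
```

```text
(no output)
```

View pics/w1z.png

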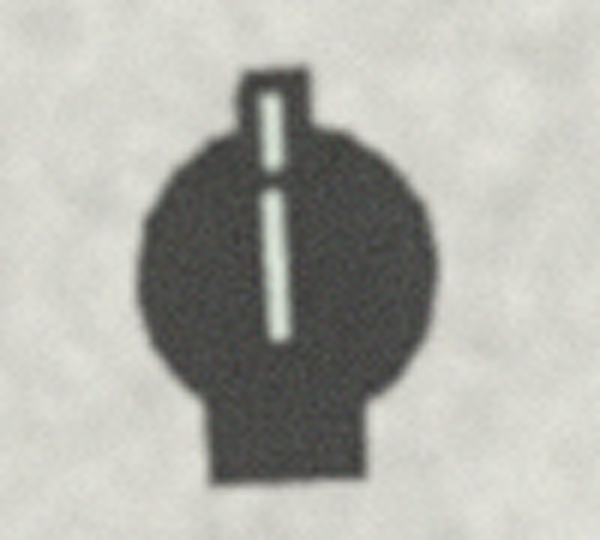

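Run:
```python
from h import *
from rig import robot
c=robot.calibration("wrist");s=robot.observe()
for n,uv,z in [("axis",(271.8,201.8),.034),("line end",(270.3,176.7),.034),("skirt",(273,189.7),.006),("barL",(260.4,225.3),.034),("barR",(286,225),.034),("nose",(270.7,156.7),.024)]:
    print(n,atz(c,uv,z,s))
```

```text
axis [ 0.4625 -0.3062  0.034 ]
line end [ 0.4814 -0.3053  0.034 ]
skirt [ 0.4652 -0.3065  0.006 ]
barL [ 0.4442 -0.2975  0.034 ]
barR [ 0.4444 -0.3168  0.034 ]
nose [ 0.4945 -0.3053  0.024 ]
```

The wrist view shows the knob at (272,190), nose up in the picture (world +x, yaw about 2°), with clear space around it. Its axis is at about (0.464, -0.3065). I'll align, come down part way and look again.

```bash
python3 -m pendant '-0.4 0 0 0.4 -0.16 -0.11 1;0 0 0 0.7 0 0 1;0 0 0 0.7 0 0 1;0 0 0 0.6 0 0 1;0 0 0 0 0 0 1'
python3 - <<'E'
from h import *
from rig import robot
s=robot.observe(); im=robot.camera("wrist"); cv2.imwrite("pics/w2.png",im[:,:,::-1])
print(s['eef_pos'],s['qpos'],R.from_quat(s['eef_rot']).as_matrix())
E
```

```text
clock: 2.3
eef_pos: [0.4646, -0.3084, 0.0647]
eef_rot: [-0.706, -0.013, 0.708, -0.012]
contact_force: [-0.2, -0.7, 0.5]
opening: 0.0854
[ 0.4646 -0.3084  0.0647] [ 0.535   0.4693 -0.0798  2.0049  0.0579  0.6714 -1.117 ] [[-0.0017  0.0355 -0.9994]
 [ 0.0009 -0.9994 -0.0355]
 [-1.     -0.001   0.0017]]
```

View pics/w2.png

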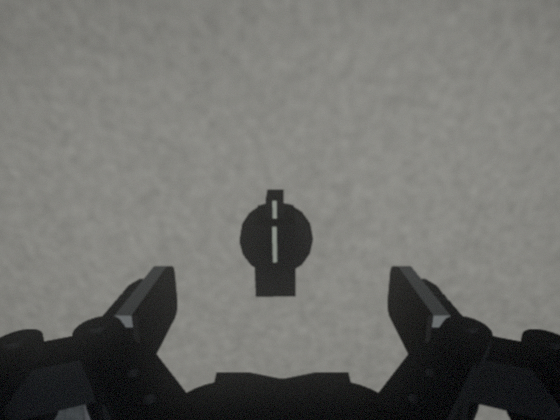

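Run:
```python
from h import *
from rig import robot
c=robot.calibration("wrist");s=robot.observe()
A=R.from_quat(s['eef_rot']).as_matrix()
for n,uv,z in [("axis",(275.5,262.5),.034),("line end",(275,227),.034),("barL",(255.8,296),.034),("barR",(295,296),.034),("nose",(274.8,190.5),.024),("skirt",(276,237),.006)]:
    p=atz(c,uv,z,s);print(n,p,A.T@(p-s['eef_pos']))
```

```text
axis [ 0.4621 -0.3048  0.034 ] [ 0.0322 -0.0041  0.0031]
line end [ 0.4803 -0.304   0.034 ] [ 0.0322 -0.0043 -0.0152]
barL [ 0.4435 -0.2954  0.034 ] [ 0.0322 -0.0141  0.0214]
barR [ 0.4442 -0.3151  0.034 ] [0.0322 0.0056 0.0214]
nose [ 0.4957 -0.3032  0.024 ] [ 0.0422 -0.0045 -0.0305]
skirt [ 0.4648 -0.3045  0.006 ] [ 0.0602 -0.0043  0.0004]
```

```bash
python3 -m pendant '0 0 0 0.2 -0.1 0.02 1;0 0 0 0.4 0 0 1;0 0 0 0.35 0 0 1;0 0 0 0 0 0 1;0 0 0 0 0 0 -1;0 0 0 0 0 0 -1;0 0 0 0 0 0 -1;0 0 0 0 0 0 -1'; python3 -m pendant '0 0 0 0 0 0 -1;0 0 0 0 0 0 -1;0 0 0 0 0 0 -1;0 0 0 0 0 0 -1'
```

```text
clock: 3.15
eef_pos: [0.4647, -0.3044, 0.0278]
eef_rot: [0.707, 0.012, -0.707, 0.012]
contact_force: [0.6, -0.0, 0.6]
opening: 0.0282
clock: 3.55
eef_pos: [0.4647, -0.3045, 0.0279]
eef_rot: [0.707, 0.012, -0.707, 0.012]
contact_force: [-1.7, 1.7, 7.5]
opening: 0.0188
```

```bash
python3 -m pendant '0 0 0 -0.3 0 0 -1;0 0 0 -0.8 0 0 -1;0 0 0 -0.9 0 0 -1;0 0 0 -0.5 0 0 -1;0 0 0 0 0 0 -1;0 0 0 0 0 0 -1;0 0 0 0 0 0 -1'
python3 - <<'E'
from h import *
from rig import robot
s=robot.observe(); im=robot.camera("wrist"); cv2.imwrite("pics/w3.png",im[:,:,::-1])
for c in ["scene","side"]:
    cv2.imwrite(f"pics/{c}3.png",robot.camera(c)[:,:,::-1])
print(s['eef_pos'],s['qpos'],s['contact_force'],s['opening'],R.from_quat(s['eef_rot']).as_matrix())
a=cv2.imread("pics/scene3.png");b=cv2.imread("pics/side3.png")
sc,sd=robot.calibration("scene"),robot.calibration("side")
f=lambda im,p:cv2.resize(im[int(p[1])-50:int(p[1])+50,int(p[0])-65:int(p[0])+65],None,fx=3,fy=3,interpolation=2)
cv2.imwrite("pics/z3.png",np.hstack([f(a,proj(sc,s['eef_pos'])[0]),f(b,proj(sd,s['eef_pos'])[0])]))
E
```

```text
clock: 4.25
eef_pos: [0.464, -0.304, 0.1268]
eef_rot: [-0.707, -0.013, 0.707, -0.012]
contact_force: [0.8, 0.8, -1.1]
opening: 0.019
[ 0.464  -0.304   0.1268] [ 0.5346  0.3739 -0.0859  1.9775  0.0439  0.793  -1.1123] [ 0.8296  0.771  -1.0702] 0.019005258174752772 [[-0.0009  0.0348 -0.9994]
 [ 0.0006 -0.9994 -0.0348]
 [-1.     -0.0006  0.0009]]
```

View pics/w3.png

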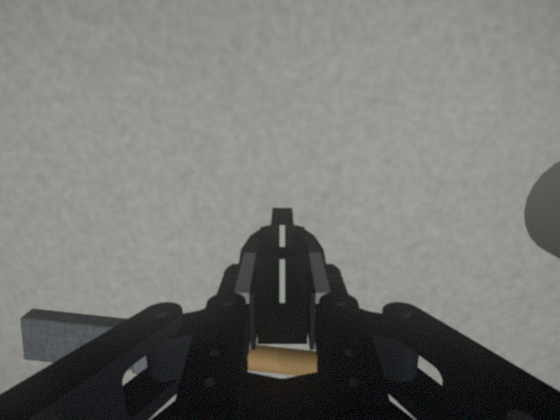

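View pics/z3.png

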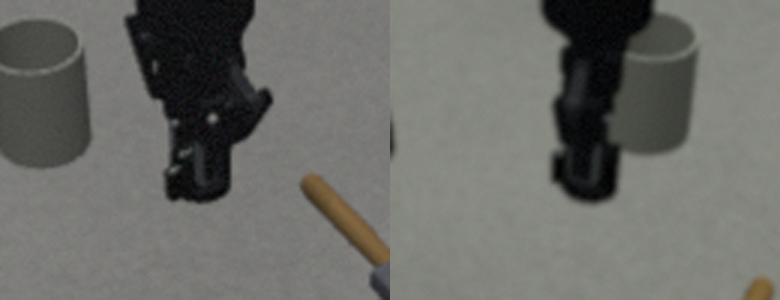

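```bash
cat >> h.py <<'E'
def tool_at(c,uv,x):
    s={'eef_rot':[0,0,0,1],'eef_pos':np.zeros(3)}
    t,v=ray(c,uv,s); return t+v*(x-t[0])/v[0]
E
python3 - <<'E'
from h import *
from rig import robot
c=robot.calibration("wrist")
a=cv2.imread("pics/w3.png")[195:355,205:355]
cv2.imwrite("pics/w3z.png",cv2.convertScaleAbs(cv2.resize(a,None,fx=3.7,fy=3.7,interpolation=2),alpha=2.5))
for n,uv,x in [("axis",(282,303),-.0061),("lineend",(282,259),-.0061),("bar",(282,343),-.0061),("nose",(282.5,208),.0039)]: print(n,tool_at(c,uv,x))
E
```

```text
axis [-0.0061 -0.001   0.0024]
lineend [-0.0061 -0.001  -0.0159]
bar [-0.0061 -0.001   0.0204]
nose [ 0.0039 -0.0008 -0.0326]
```

View pics/w3z.png

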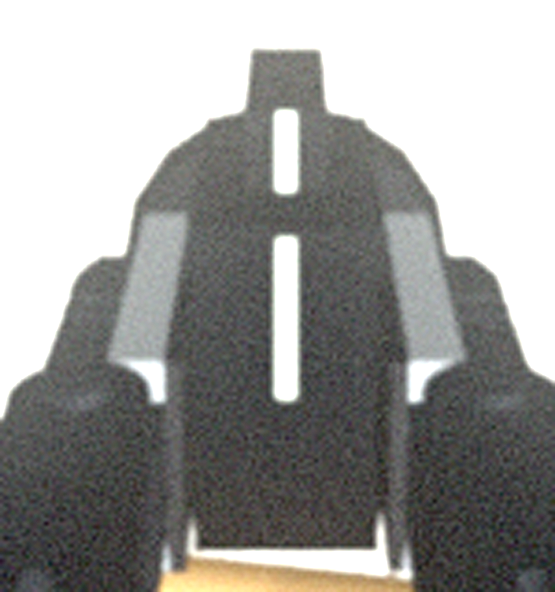

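Run:
```python
from h import *
from rig import robot
c=robot.calibration("wrist")
for n,uv,x in [("nosebottom",(282.5,208.3),.0279),("noseline",(282.3,224.5),.0039)]: print(n,tool_at(c,uv,x))
s={'eef_rot':R.from_quat([-0.706,-0.013,0.708,-0.012]).as_quat(),'eef_pos':np.array([.4646,-.3084,.0647])}
print(atz(c,(274.8,190.5),0,s))
```

```text
nosebottom [ 0.0279 -0.0008 -0.0256]
noseline [ 0.0039 -0.0009 -0.0259]
[ 0.4895 -0.3025  0.    ]
```

```bash
python3 -m pendant '0 0 0 -0.3 -0.5 0.1 -1;0 0 0 -0.3 -0.9 0.1 -1;0 0 0 0 -0.95 0.1 -1;0 0 0 0 -0.95 0 -1;0 0 0 0 -0.95 0 -1;0 0 0 0 -0.95 0 -1;0 0 0 0 -0.95 0 -1;0 0 0 0 -0.9 0 -1'; python3 -m pendant '-1 0 0 0 -0.4 0 -1;-1 0 0 0 -0.1 0 -1;-1 0 0 0 0 0 -1;0 0 0 0 0 0 -1;0 0 0 0 0 0 -1'
python3 - <<'E'
from h import *
from rig import robot
s=robot.observe(); im=robot.camera("wrist"); cv2.imwrite("pics/w4.png",im[:,:,::-1])
print(s['eef_pos'],s['qpos'],s['contact_force'],s['opening'],R.from_quat(s['eef_rot']).as_matrix())
E
```

```text
clock: 5.2
eef_pos: [0.4422, -0.0212, 0.151]
eef_rot: [-0.707, -0.012, 0.707, -0.012]
contact_force: [1.2, 0.3, 0.5]
opening: 0.0187
clock: 5.7
eef_pos: [0.4415, -0.0031, 0.1511]
eef_rot: [-0.699, -0.103, 0.7, -0.103]
contact_force: [0.0, 0.1, -1.2]
opening: 0.0189
[ 0.4415 -0.0031  0.1511] [ 0.1393  0.184  -0.3046  2.1865  0.0777  0.7815 -1.493 ] [ 0.0016  0.1226 -1.2448] 0.018872550131153916 [[-0.0006  0.2894 -0.9572]
 [ 0.0001 -0.9572 -0.2894]
 [-1.     -0.0003  0.0006]]
```

View pics/w4.png

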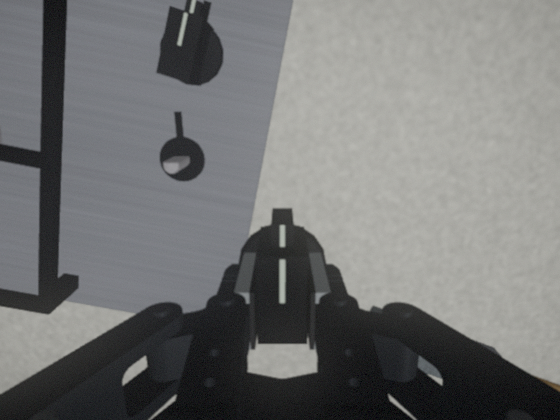

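The shaft stands at about (173,167). Its collar is centred at (182,159) and the tongue tip is at (178,112). The knob sits squarely in the grip. I'll zoom for finer pixels.

Run:
```python
import cv2
a=cv2.imread("pics/w4.png")[100:195,140:230]
cv2.imwrite("pics/w4z.png",cv2.convertScaleAbs(cv2.resize(a,None,fx=6,fy=6,interpolation=2),alpha=1.6))
```

```text
(no output)
```

View pics/w4z.png

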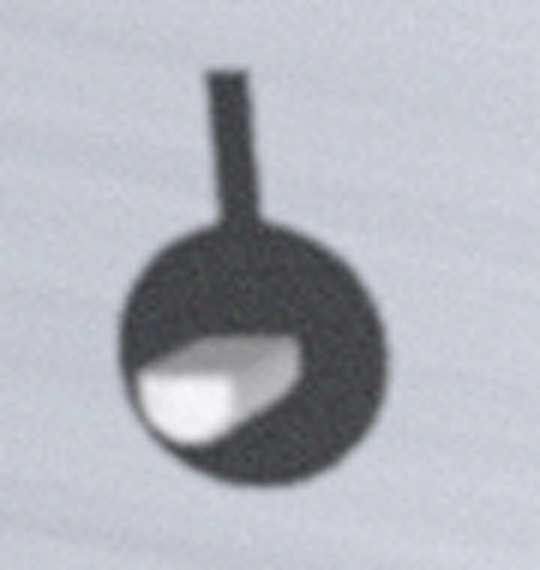

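Run:
```python
from h import *
from rig import robot
c=robot.calibration("wrist");s=robot.observe();A=R.from_quat(s['eef_rot']).as_matrix()
for n,uv,z in [("tip",(171.2,165.8),.038),("flatL",(163.3,163),.038),("flatR",(178.7,162.7),.038),("collar",(182.2,158.8),.009),("tongue",(178,112),.009)]:
    p=atz(c,uv,z,s);print(n,p,A.T@(p-s['eef_pos']))
```

```text
tip [0.4494 0.0787 0.038 ] [ 0.1131 -0.076  -0.0313]
flatL [0.4498 0.0842 0.038 ] [ 0.1131 -0.0811 -0.0332]
flatR [0.453  0.0743 0.038 ] [ 0.1131 -0.0707 -0.0334]
collar [0.4499 0.0791 0.009 ] [ 0.1421 -0.0762 -0.0319]
tongue [0.4825 0.0894 0.009 ] [ 0.1421 -0.0767 -0.0661]
```

```bash
python3 -m pendant '-0.14 0 0 0.4 -0.3 -0.3 -1;0 0 0 0.8 0 -0.3 -1;0 0 0 0.7 0 -0.2 -1;0 0 0 0.3 0 0 -1;0 0 0 0 0 0 -1;0 0 0 0 0 0 -1'
python3 - <<'E'
from h import *
from rig import robot
s=robot.observe(); im=robot.camera("wrist"); cv2.imwrite("pics/w5.png",im[:,:,::-1])
print(s['eef_pos'],s['qpos'],s['contact_force'],s['opening'],R.from_quat(s['eef_rot']).as_matrix())
E
```

```text
clock: 6.35
eef_pos: [0.4685, 0.0179, 0.064]
eef_rot: [-0.699, -0.108, 0.699, -0.108]
contact_force: [-0.0, 0.0, 0.3]
opening: 0.0181
[0.4685 0.0179 0.064 ] [ 0.0666  0.3723 -0.2824  2.1905  0.1806  0.6    -1.6098] [-0.0082  0.0047  0.3154] 0.018088063247587185 [[-0.0001  0.3031 -0.953 ]
 [-0.0001 -0.953  -0.3031]
 [-1.      0.0001  0.0001]]
```

View pics/w5.png

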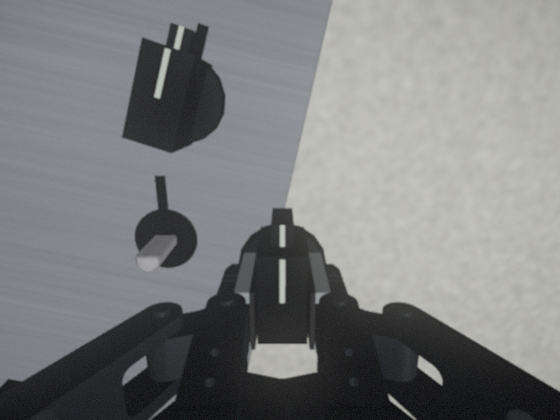

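Run:
```python
import cv2
a=cv2.imread("pics/w5.png")[170:280,120:210]
cv2.imwrite("pics/w5z.png",cv2.convertScaleAbs(cv2.resize(a,None,fx=5.4,fy=5.4,interpolation=2),alpha=1.6))
```

```text
(no output)
```

View pics/w5z.png

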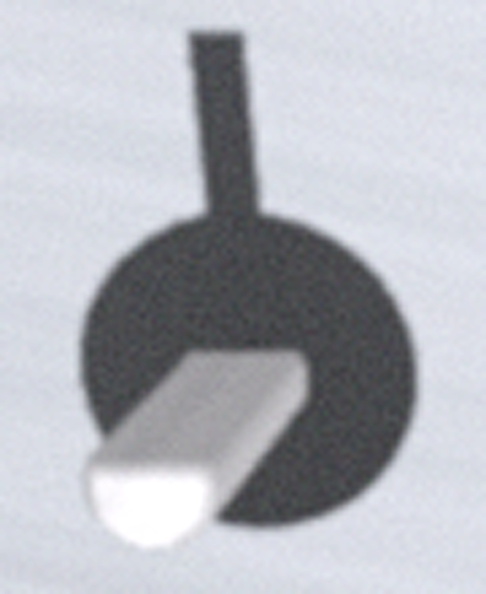

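Run:
```python
from h import *
from rig import robot
c=robot.calibration("wrist");s=robot.observe();A=R.from_quat(s['eef_rot']).as_matrix()
for n,uv,z in [("tip",(148.3,260.7),.038),("collar",(166.1,238.5),.009),("tongue",(160.2,176.1),.009)]:
    p=atz(c,uv,z,s);print(n,p,A.T@(p-s['eef_pos']))
```

```text
tip [0.4503 0.0787 0.038 ] [ 0.0263 -0.0635 -0.0007]
collar [0.4502 0.0793 0.009 ] [ 0.0553 -0.0641 -0.0008]
tongue [0.4831 0.0898 0.009 ] [ 0.0554 -0.0642 -0.0354]
```

```bash
python3 -m pendant '0 0 0 -0.5 0 0 -1;0 0 0 -0.3 -0.4 -0.07 -1;0 0 0 0 -0.6 0 -1;0 0 0 0 -0.56 0 -1;0 0 0 0.4 0 0 -1;0 0 0 0 0 0 -1;0 0 0 0 0 0 -1'
python3 - <<'E'
from h import *
from rig import robot
s=robot.observe()
for c in ["scene","side","wrist"]:
    cv2.imwrite(f"pics/{c}6.png",robot.camera(c)[:,:,::-1])
print(s['eef_pos'],s['qpos'],s['contact_force'],s['opening'],R.from_quat(s['eef_rot']).as_matrix())
a=cv2.imread("pics/scene6.png");b=cv2.imread("pics/side6.png")
f=lambda im,x,y:cv2.convertScaleAbs(cv2.resize(im[y-45:y+30,x-35:x+35],None,fx=5.6,fy=5.6,interpolation=2),alpha=2)
cv2.imwrite("pics/z6.png",np.hstack([f(a,413,300),f(b,264,348)]))
E
```

```text
clock: 7.1
eef_pos: [0.4524, 0.0787, 0.0801]
eef_rot: [0.699, 0.109, -0.699, 0.109]
contact_force: [0.1, -0.3, -0.4]
opening: 0.019
[0.4524 0.0787 0.0801] [-0.0366  0.3329 -0.3176  2.2011  0.1744  0.6299 -1.7413] [ 0.0802 -0.2716 -0.3934] 0.019009623089452088 [[ 0.0005  0.3038 -0.9527]
 [ 0.     -0.9527 -0.3038]
 [-1.      0.0002 -0.0005]]
```

View pics/z6.png

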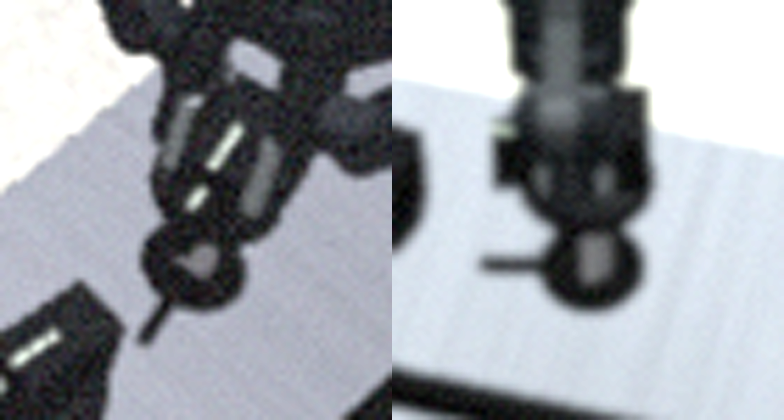

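View pics/wrist6.png

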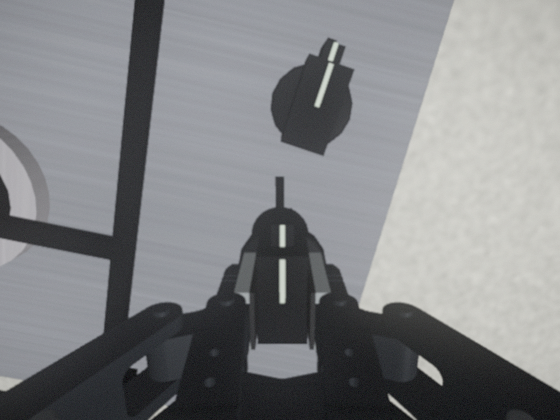

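Run:
```python
from h import *
from rig import robot
sc,sd=robot.calibration("scene"),robot.calibration("side")
print(atz(sc,(378+240/5.6,255+127/5.6),.0862))
# overlay model knob in scene & side at axis hypothesis offset, both vs shaft axis estimate
ax=np.array([.4502,.0788]);n=np.array([.9535,.3014]);p=np.array([-n[1],n[0]])
off=np.array([-.0035,0])
out=[]
for nm,c,cx,cy in [("scene",sc,413,300),("side",sd,264,348)]:
    im=cv2.imread(f"pics/{nm}6.png")[cy-45:cy+30,cx-35:cx+35];im=cv2.convertScaleAbs(cv2.resize(im,None,fx=5.6,fy=5.6,interpolation=2),alpha=2)
    def D(P,z,col):
        X=np.array([[*(ax+off+n*a+p*b),z] for a,b in P]);q=(proj(c,X)-[cx-35,cy-45])*5.6
        cv2.polylines(im,[q.astype(int)],True,col,1)
    th=np.linspace(0,6.28,40);z0=.0801-.0279
    D([(.021*np.cos(t),.021*np.sin(t)) for t in th],z0,(0,0,255))
    D([(-.019,-.01),(.019,-.01),(.019,.01),(-.019,.01)],z0+.034,(0,255,0))
    D([(.0,0),(.019,0)],z0+.034,(255,0,0))
    D([(.017*np.cos(t),.017*np.sin(t)) for t in th],.009,(255,0,255))
    D([(.0,0),(.035,0)],.009,(255,0,255))
    D([(.0,0)],.038,(0,255,255))
    out.append(im)
cv2.imwrite("pics/o6.png",np.hstack(out))
```

```text
[0.4493 0.08   0.0862]
```

View pics/o6.png

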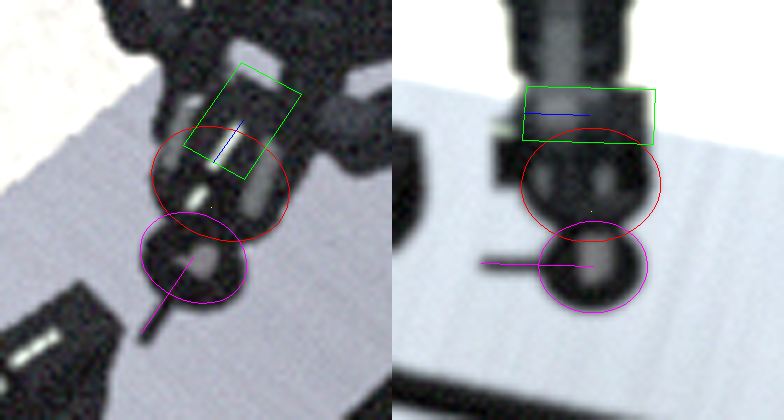

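Both outside views and the wrist view agree within about 1 mm, and the nose is along the tongue. I'll lower gently, watching the force.

```bash
python3 -m pendant '0 0 0 0.2 0 0 -1;0 0 0 0.1 0 0 -1;0 0 0 0.1 0 0 -1;0 0 0 0.1 0 0 -1;0 0 0 0 0 0 -1'
```

```text
clock: 7.75
eef_pos: [0.452, 0.0784, 0.0587]
eef_rot: [-0.698, -0.109, 0.699, -0.109]
contact_force: [0.9, -0.0, -0.4]
opening: 0.0188
```

```bash
python3 -m pendant '0 0 0 0.1 0 0 -1;0 0 0 0.1 0 0 -1;0 0 0 0.1 0 0 -1;0 0 0 0 0 0 -1'
```

```text
clock: 8.15
eef_pos: [0.4521, 0.0784, 0.0468]
eef_rot: [-0.698, -0.109, 0.699, -0.109]
contact_force: [0.3, -0.4, -0.9]
opening: 0.019
```

```bash
python3 -m pendant '0 0 0 0.07 0 0 -1;0 0 0 0 0 0 -1;0 0 0 0 0 0 -1;0 0 0 0 0 0 -1'; python3 -m pendant '0 0 0 0.04 0 0 -1;0 0 0 0 0 0 -1;0 0 0 0 0 0 -1'
```

```text
clock: 8.55
eef_pos: [0.4523, 0.0785, 0.0446]
eef_rot: [0.699, 0.109, -0.699, 0.109]
contact_force: [-1.1, 0.9, -1.2]
opening: 0.0186
clock: 8.85
eef_pos: [0.4524, 0.0785, 0.043]
eef_rot: [0.699, 0.109, -0.699, 0.109]
contact_force: [-2.9, 1.1, 5.2]
opening: 0.0187
```

```bash
python3 -m pendant '0 0 0 0.06 0 0 -1;0 0 0 0.06 0 0 -1;0 0 0 0 0 0 -1;0 0 0 0 0 0 -1'; python3 -m pendant '0 0 0 0.03 0 0 -1;0 0 0 0 0 0 -1;0 0 0 0 0 0 -1'
```

```text
clock: 9.25
eef_pos: [0.4524, 0.0785, 0.0383]
eef_rot: [0.699, 0.109, -0.699, 0.109]
contact_force: [-4.2, 1.2, 9.8]
opening: 0.0188
clock: 9.55
eef_pos: [0.4525, 0.0785, 0.0375]
eef_rot: [0.699, 0.109, -0.699, 0.109]
contact_force: [-5.9, -0.2, 18.9]
opening: 0.0189
```

```bash
python3 -m pendant '0 0 0 0 0 0 -1;0 0 0 0 0 0 -1;0 0 0 0 0 0 -1'
python3 - <<'E'
from h import *
from rig import robot
for c in ["scene","side","wrist"]:
    cv2.imwrite(f"pics/{c}7.png",robot.camera(c)[:,:,::-1])
s=robot.observe();print(s['clock'],s['eef_pos'],s['contact_force'],s['ft_torque'],s['opening'])
a=cv2.imread("pics/scene7.png");b=cv2.imread("pics/side7.png");w=cv2.imread("pics/wrist7.png")
f=lambda im,x,y:cv2.convertScaleAbs(cv2.resize(im[y-45:y+30,x-35:x+35],None,fx=4,fy=4,interpolation=2),alpha=2)
top=np.hstack([f(a,413,300),f(b,264,348)])
cv2.imwrite("pics/z7.png",np.hstack([top,w[120:420,180:400]]))
E
```

```text
clock: 9.85
eef_pos: [0.4525, 0.0785, 0.0375]
eef_rot: [0.699, 0.109, -0.699, 0.109]
contact_force: [-4.2, -0.2, 17.7]
opening: 0.0189
10.0 [0.4525 0.0785 0.0375] [-6.0029  0.5743 17.6532] [0.0362 1.346  0.0128] 0.018523587776079552
```

View pics/z7.png

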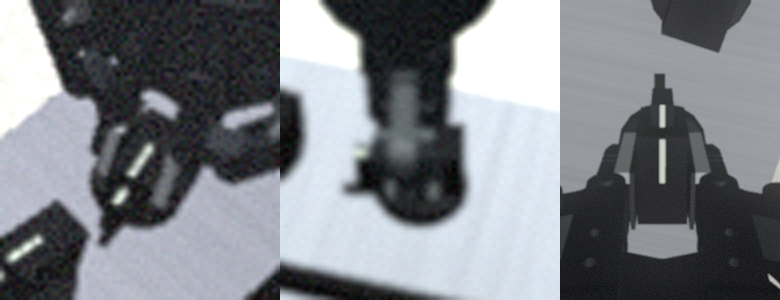

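View pics/scene7.png

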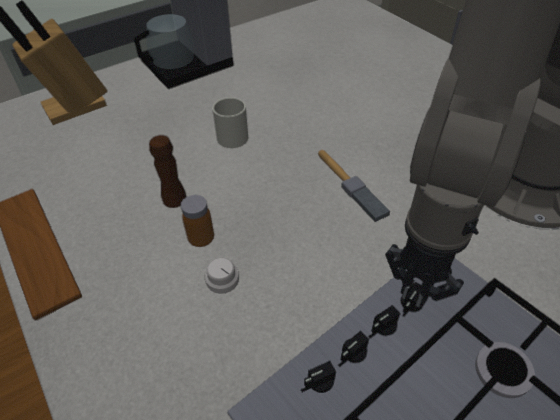

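The knob covers the collar, its nose lies over the tongue, and it hasn't slipped in the fingers (the line still ends at row 303). The bystanders look unmoved. I'm handing in.

```bash
python3 -c "
from rig import robot
robot.close_job(); s=robot.observe(); print(s['clock'],s['eef_pos'],s['contact_force'],s['opening'])"
```

```text
the job is handed in; nothing more can be done
the job is handed in; nothing more can be done
```

I handed the job in at about 10 s of the 45 s, still gripping the knob and pressing it down. No verdict is reported, so the result rests on my own checks.

I picked the knob up by its flat sides and turned its nose to the shaft's tongue at about 17.5°. I then lowered it onto the shaft and pressed it down.

**Seating:** The knob slid on with no more than about 1 N. About 5 N appeared at TCP z 0.043, which matches the knob being fully home at the start of the spring.

**Press:** The force rose to 9.8 N, then jumped to about 18 N at z 0.0375. That is more than the spring's 11 N, so the shaft appears to be on its hard stop.

**Grip and alignment:** The fingers stayed at 18.5–19 mm and the knob had not slipped in them. The nose lies over the tongue in all three views, and the other items look where they were.

**What disagreed:**
- The fixed cameras and the wrist camera differed by 3–5 mm in absolute position, so I aligned with the wrist camera alone.
- A sideways force of 4–6 N remains while pressing.
- I did not read the shaft's travel directly; it is inferred from height and force.

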